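# Flex-test returned pliers and sort them: free to stock, seized to repair

### The arm

A 6-joint arm with a two-finger parallel gripper is mounted at the origin on the work surface. World frame = base frame: x ahead of the robot, y to its left, z up, the work surface at z = 0. Lengths are in mm, angles in degrees, forces in N, time in s.
With the tool pointing down it reaches from about 400 to 825 mm from the base axis. Payload 7 kg.
Tool frame: the origin (TCP) lies on the centre line of the jaws, within the pads' length; the fingertips stand env.tip_reach ahead of it and the grasp point (between the pads) lies 8 mm behind it (env.tip_reach is the distance from the TCP to the fingertips, in mm); x points along the fingers, z is the direction in which the jaws open and shut, and the axes are right-handed (so a half turn about x gives the same grasp; the last joint's range is limited). The gripper opens to 85 mm and grips with 20 to 120 N. Pads are 22 mm wide; open, the fingers measure 114 mm over their backs; the gripper's body (76 mm by 85 mm) begins 54 mm behind the grasp point. The pads swing forward as they close: fully open they stand 13 mm farther back than shut.
Start: joints at [79.933, 20.546, 0.682, 0, -70.136, -16.507], TCP at [301.966, 603.665, 242.302] pointing down, gripper open.
Joint ranges: [-176.03, 176.03], [-82.01, 121.73], [-58.28, 71.71], [-173.87, 95.51], [-174.79, -0.11], [-173.66, 173.66]. Speed limits (degrees/s): [136.94, 136.94, 172.46, 180, 180, 180].

### API

Orientations are given as a 3x3 rotation matrix whose columns are the frame's x, y, z axes.
In Python, from bench import env gives the robot as it stands.
- The arm moves only by the tool drive_tool, never from a script. Its argument "targets" is a list of rows, each an object with "rotation": the turn, a rotation vector about the tool's x, y, z in rad, a list of three; "travel": the shift along the tool's x, y, z in m, a list of three; "grip": the gripper's target within -1 to 1 (fully open at 1, half-way at 0, shut at -1). A call has 1 to 5 rows; each row is the pose to reach, as a shift and turn from the pose commanded when the call began, along the tool's axes at that moment; what a row does not reach only later rows make up. A row lasts 1/12 s, in which the tool goes at most 41.7 mm and 7.16 degrees, less where a joint would pass 70% of its speed; a pose out of reach is approached as far as the arm can. A call with a gripper value outside its range is refused whole. The fingers move at their own pace and stop on an object; the grip force is fixed at half the most. Time passes only in rows, so rows that repeat a pose let the fingers close. It gives the time, the measured TCP pose, the force and the opening at its end, in the units of the state.
- env.sense(): the state, without advancing time (a new reading comes with each control period).
- env.read_camera(name): name is "scene" or "top"; returns (picture, depth): 384x512x3 uint8, red, green, blue; 384x512 float32, mm along the optical axis (not along the pixel's ray), 0 where there is no reading.
- env.camera_model(name): a dict with "fovy" (degrees; the focal length in pixels is half the picture's height over the tangent of half this angle, whatever the lens; pixels are square), "cx", "cy" (the principal point, pixels), "rvec" (rotation vector, rad) and "tvec" (3), from world to camera coordinates, as OpenCV has them. Camera axes: x right, y down, z forward; pixel columns grow to the right and rows downward; lengths in mm; the calibration is good to about 2 mm. A picture is of the moment at which its call begins. camera_model takes no time and is no camera call.
- env.close_job(): hands the job in, once; it reports no verdict.
The state is a dict: "time_s": time; "joint_pos": joint angles; "qd": joint speeds; "tau": joint torques, N m; "ee_pos": TCP position; "eef_rot": TCP orientation; "wrist_force": force on the tool from outside, world axes, zero at the start; "wrist_torque": the same for the moment, N m; "opening": opening from 0.0 (shut) to 1.0 (fully open).
Only numpy, scipy, OpenCV 4.12 (cv2) and the standard library are available. Lean on these libraries where they do the work, as an engineer would, in place of code of your own. Each camera call takes 0.05 s, during which the arm holds its last target. There are 200 camera calls.

### The job

Two of the four pairs of pliers on the bench have seized hinges: find out which by squeezing their handles together. Lay the two free ones, folded shut, in the blue stock tray and the two seized ones in the yellow repair tray, one pair to a bay, each lying flat on the floor of its bay about in the middle. Leave everything else on the bench where it stands, and let go of everything at the end.

Things in the scene. Friction and masses are not known exactly. Their poses are not given: they have to be found in the camera images.
- pliers_a_mid (a point): pliers lying flat, 150 mm long, 18 mm tall, 0.26 kg, two straight red handles, steel jaws; all four pairs look alike. Point half-way along, 9 mm above the underside, on the first leg: its x points along that leg from handle end (x = -75 mm) to jaw tip (+75 mm), z up; y = 0 passes through the hinge pin. Open by t rad, the pliers' line of symmetry runs through the pin, turned by +t/2 from this x axis
- pliers_b_mid (a point): pliers like pliers_a_mid, same point, axes, pin and sizes; joint pliers_b_hinge
- pliers_c_mid (a point): pliers like pliers_a_mid, same point, axes, pin and sizes; joint pliers_c_hinge
- pliers_d_mid (a point): pliers like pliers_a_mid, same point, axes, pin and sizes; joint pliers_d_hinge
- pliers_a_pin (a point): centre of the hinge pin (vertical, 30 mm across) of pliers a, 9 mm above the underside, 30 mm towards the jaws from pliers_a_mid, same axes. Handles: from 27 to 105 mm behind the pin, 15 mm wide, 18 mm tall. 50 mm behind the pin they measure 39 mm over their outer faces when folded, about 39 + 50*t mm when open by t rad (53 to 60 mm at the start)
- pliers_a_hinge (a joint): opening angle of pliers a, rad: 0 = folded shut (handles parallel), 0.46 = widest; 0.28 to 0.42 at the start. A free hinge folds right to 0 when the handles are squeezed with 10 N or more, and stays there; a seized one does not yield even to a hard squeeze. Which is which cannot be seen; two of the four are seized
- pliers_b_hinge (a joint): opening angle of pliers b, as for pliers_a_hinge; free or seized. The handles of a seized pair stay splayed like a wedge: carry it with a firm grip (about 40 N; 20 N can slip)
- pliers_c_hinge (a joint): opening angle of pliers c, as for pliers_a_hinge; free or seized
- pliers_d_hinge (a joint): opening angle of pliers d, as for pliers_a_hinge; free or seized
- stock_tray: blue stock tray, fixed, 255 mm (x) by 205 mm (y), 32 mm high, open on top, walls and floor 5 mm thick; a full-height divider along y makes two bays of 120 mm (x) by 195 mm (y), centred at x = -62.5 and +62.5 mm. Origin: centre of its underside. Stands left or right, the other tray opposite
- repair_tray: yellow repair tray, fixed, 255 mm (x) by 205 mm (y), 32 mm high, open on top, walls and floor 5 mm thick; a full-height divider along y makes two bays of 120 mm (x) by 195 mm (y), centred at x = -62.5 and +62.5 mm. Origin: centre of its underside. Stands left or right, the other tray opposite
- stock_bay0 (a point): centre of the floor of one of the two bays of the stock tray; x, y, z along the tray's own axes
- stock_bay1 (a point): centre of the floor of one of the two bays of the stock tray; x, y, z along the tray's own axes
- repair_bay0 (a point): centre of the floor of one of the two bays of the repair tray; x, y, z along the tray's own axes
- repair_bay1 (a point): centre of the floor of one of the two bays of the repair tray; x, y, z along the tray's own axes
- spray_can: aluminium spray can with green label, 52 mm across, 180 mm tall, standing; a bystander, to be left alone. Origin: centre of its underside
- jar: amber jar, 48 mm across, 85 mm tall, standing; a bystander, to be left alone. Origin: centre of its underside
- oil_bottle: white bottle with red cap, 64 mm across, 200 mm tall, standing; a bystander, to be left alone. Origin: centre of its underside
- battery: black tool battery, 75 by 115 mm, 61 mm tall; a bystander, to be left alone. Origin: centre of its underside
- screwdriver: orange screwdriver lying, 200 mm long along its x axis; a bystander, to be left alone. Origin: centre of its underside (its middle)
- wrench: steel spanner lying, 190 mm long along its x axis; a bystander, to be left alone. Origin: centre of its underside (its middle)
Not all that is in view belongs to the job. What is shaped like the part that bears pliers_b_mid but white is not meant. What is shaped like the part that bears pliers_c_mid but turquoise is not meant.

How it is judged (in metres and radians):
At the end, for the whole second after the job is handed in: Each bay of the blue stock tray holds a folded pair of pliers (opening below 0.1 rad), each bay of the yellow repair tray one of the other two; all flat (0.12 rad), at rest, centre at most 16 mm above the bay floor and within 45 mm (x) and 50 mm (y) of the bay's centre ((((x of pliers_a_mid in the frame of stock_bay0 between -0.045 and 0.045 m and y of pliers_a_mid in the frame of stock_bay0 between -0.05 and 0.05 m and z of pliers_a_mid in the frame of stock_bay0 below 0.016 m and angle between pliers_a_mid's own z axis and vertical below 0.12 rad) and value of joint pliers_a_hinge below 0.1 rad) or ((x of pliers_b_mid in the frame of stock_bay0 between -0.045 and 0.045 m and y of pliers_b_mid in the frame of stock_bay0 between -0.05 and 0.05 m and z of pliers_b_mid in the frame of stock_bay0 below 0.016 m and angle between pliers_b_mid's own z axis and vertical below 0.12 rad) and value of joint pliers_b_hinge below 0.1 rad) or ((x of pliers_c_mid in the frame of stock_bay0 between -0.045 and 0.045 m and y of pliers_c_mid in the frame of stock_bay0 between -0.05 and 0.05 m and z of pliers_c_mid in the frame of stock_bay0 below 0.016 m and angle between pliers_c_mid's own z axis and vertical below 0.12 rad) and value of joint pliers_c_hinge below 0.1 rad) or ((x of pliers_d_mid in the frame of stock_bay0 between -0.045 and 0.045 m and y of pliers_d_mid in the frame of stock_bay0 between -0.05 and 0.05 m and z of pliers_d_mid in the frame of stock_bay0 below 0.016 m and angle between pliers_d_mid's own z axis and vertical below 0.12 rad) and value of joint pliers_d_hinge below 0.1 rad)) and (((x of pliers_a_mid in the frame of stock_bay1 between -0.045 and 0.045 m and y of pliers_a_mid in the frame of stock_bay1 between -0.05 and 0.05 m and z of pliers_a_mid in the frame of stock_bay1 below 0.016 m and angle between pliers_a_mid's own z axis and vertical below 0.12 rad) and value of joint pliers_a_hinge below 0.1 rad) or ((x of pliers_b_mid in the frame of stock_bay1 between -0.045 and 0.045 m and y of pliers_b_mid in the frame of stock_bay1 between -0.05 and 0.05 m and z of pliers_b_mid in the frame of stock_bay1 below 0.016 m and angle between pliers_b_mid's own z axis and vertical below 0.12 rad) and value of joint pliers_b_hinge below 0.1 rad) or ((x of pliers_c_mid in the frame of stock_bay1 between -0.045 and 0.045 m and y of pliers_c_mid in the frame of stock_bay1 between -0.05 and 0.05 m and z of pliers_c_mid in the frame of stock_bay1 below 0.016 m and angle between pliers_c_mid's own z axis and vertical below 0.12 rad) and value of joint pliers_c_hinge below 0.1 rad) or ((x of pliers_d_mid in the frame of stock_bay1 between -0.045 and 0.045 m and y of pliers_d_mid in the frame of stock_bay1 between -0.05 and 0.05 m and z of pliers_d_mid in the frame of stock_bay1 below 0.016 m and angle between pliers_d_mid's own z axis and vertical below 0.12 rad) and value of joint pliers_d_hinge below 0.1 rad)) and ((x of pliers_a_mid in the frame of repair_bay0 between -0.045 and 0.045 m and y of pliers_a_mid in the frame of repair_bay0 between -0.05 and 0.05 m and z of pliers_a_mid in the frame of repair_bay0 below 0.016 m and angle between pliers_a_mid's own z axis and vertical below 0.12 rad) or (x of pliers_b_mid in the frame of repair_bay0 between -0.045 and 0.045 m and y of pliers_b_mid in the frame of repair_bay0 between -0.05 and 0.05 m and z of pliers_b_mid in the frame of repair_bay0 below 0.016 m and angle between pliers_b_mid's own z axis and vertical below 0.12 rad) or (x of pliers_c_mid in the frame of repair_bay0 between -0.045 and 0.045 m and y of pliers_c_mid in the frame of repair_bay0 between -0.05 and 0.05 m and z of pliers_c_mid in the frame of repair_bay0 below 0.016 m and angle between pliers_c_mid's own z axis and vertical below 0.12 rad) or (x of pliers_d_mid in the frame of repair_bay0 between -0.045 and 0.045 m and y of pliers_d_mid in the frame of repair_bay0 between -0.05 and 0.05 m and z of pliers_d_mid in the frame of repair_bay0 below 0.016 m and angle between pliers_d_mid's own z axis and vertical below 0.12 rad)) and ((x of pliers_a_mid in the frame of repair_bay1 between -0.045 and 0.045 m and y of pliers_a_mid in the frame of repair_bay1 between -0.05 and 0.05 m and z of pliers_a_mid in the frame of repair_bay1 below 0.016 m and angle between pliers_a_mid's own z axis and vertical below 0.12 rad) or (x of pliers_b_mid in the frame of repair_bay1 between -0.045 and 0.045 m and y of pliers_b_mid in the frame of repair_bay1 between -0.05 and 0.05 m and z of pliers_b_mid in the frame of repair_bay1 below 0.016 m and angle between pliers_b_mid's own z axis and vertical below 0.12 rad) or (x of pliers_c_mid in the frame of repair_bay1 between -0.045 and 0.045 m and y of pliers_c_mid in the frame of repair_bay1 between -0.05 and 0.05 m and z of pliers_c_mid in the frame of repair_bay1 below 0.016 m and angle between pliers_c_mid's own z axis and vertical below 0.12 rad) or (x of pliers_d_mid in the frame of repair_bay1 between -0.045 and 0.045 m and y of pliers_d_mid in the frame of repair_bay1 between -0.05 and 0.05 m and z of pliers_d_mid in the frame of repair_bay1 below 0.016 m and angle between pliers_d_mid's own z axis and vertical below 0.12 rad)) and linear speed of each of pliers_a, pliers_b, pliers_c, pliers_d below 0.02 m/s); the robot touches nothing.
It fails at once if a bystander (spray can, jar, bottle, battery, screwdriver or spanner) was shifted by more than 30 mm (distance of any of spray_can, jar, oil_bottle, battery, screwdriver, wrench from where it was at the start of the episode above 0.03 m).
It fails at once if the spray can, jar or bottle was tipped over (angle between any of spray_can, jar, oil_bottle's own z axis and vertical above 0.5 rad).
It also fails if it takes over 72 s, if anything falls off the work surface, if the arm or the gripper's body presses on something with over 40 N, if the wrist force passes 120 N, or if a joint passes its speed limit or range.

## Working session

There is one attempt and no reset: what is moved stays moved. The work goes in short steps, Python scripts to look and compute and a tool call to move; the robot and the scene stay as the last step left them, time stands still between calls to the robot, and variables do not carry over. Pictures are saved under pics/ and viewed, about 8 in all and at most 12, crops included, and the job is handed in when it is done.

Besides the shell and the picture viewer there is one more tool, called after "Emit:" as a command line: name --argument value ..., lists and objects as JSON in quotes. drive_tool: Moves the arm, as the interface text tells. Its arguments: {"type":"object","properties":{"targets":{"type":"array"}},"required":["targets"]}

```bash
mkdir -p pics; ls; cat > h.py <<'E'
import numpy as np, cv2
from bench import env
def cam(n):
    m=env.camera_model(n); f=192/np.tan(np.radians(m['fovy'])/2)
    K=np.array([[f,0,m['cx']],[0,f,m['cy']],[0,0,1.]]); R=cv2.Rodrigues(np.array(m['rvec'],float))[0]
    return K,R,np.array(m['tvec'],float).ravel()
def px2w(n,uv,z):
    K,R,t=cam(n); uv=np.atleast_2d(uv).astype(float)
    d=np.c_[uv,np.ones(len(uv))]@np.linalg.inv(K).T@R; c=-R.T@t
    return c+d*((z-c[2])/d[:,2])[:,None]
def cloud(n,depth):
    K,R,t=cam(n); v,u=np.mgrid[:384,:512]
    p=np.stack([(u-K[0,2])/K[0,0]*depth,(v-K[1,2])/K[1,1]*depth,depth],-1)
    return (p-t)@R
def save(name,im,s=1):
    cv2.imwrite('pics/'+name,cv2.resize(im[...,::-1],None,fx=s,fy=s,interpolation=cv2.INTER_CUBIC))
E
python3 - <<'E'
from h import *
for n in('top','scene'):
    im,d=env.read_camera(n); np.savez(n+'0.npz',im=im,d=d); save(n+'0.png',im,1.5)
    K,R,t=cam(n); print(n,env.camera_model(n),-R.T@t)
s=env.sense(); print(s, env.tip_reach)
E
```

```text
pics
top {'fovy': 54.9014934027182, 'cx': 250.9481968522207, 'cy': 194.97278502384677, 'rvec': array([ 1.985803  , -2.23492708,  0.23300491]), 'tvec': array([  40.72804233,  513.17284061, 1102.48216355])} [ 273.22253758    4.33560571 1185.66551194]
scene {'fovy': 43.37002987384592, 'cx': 248.12535236836308, 'cy': 192.5589469160606, 'rvec': array([ 2.43654865,  0.76895159, -0.23138406]), 'tvec': array([-409.43964857, -232.36132763, 1896.9395558 ])} [1054.3873954  -809.2666168  1432.95745021]
{'time_s': 0.1, 'joint_pos': array([ 7.99334472e+01,  2.05886601e+01,  6.39522446e-01, -1.65750216e-02,
       -7.01359372e+01, -1.65096189e+01]), 'qd': array([-0.02671771, -0.06595743, -0.02807621,  0.03175025,  0.04494637,
        0.02399821]), 'tau': array([-1.04457951e-03, -5.84760904e+01,  2.94109941e+01,  6.95457548e+00,
       -3.10898540e-03,  1.02425869e-05]), 'ee_pos': array([301.80249916, 603.31685308, 241.44980509]), 'eef_rot': array([[-5.27423043e-04,  8.94296345e-01, -4.47474881e-01],
       [-1.41440777e-03, -4.47475163e-01, -8.94295241e-01],
       [-9.99998861e-01,  1.61240033e-04,  1.50090841e-03]]), 'wrist_force': array([-0.31892449,  0.02897399, -0.60611898]), 'wrist_torque': array([0.02258794, 0.02984126, 0.00718141]), 'opening': 1.0012144003687133} 11.0
```

View pics/top0.png

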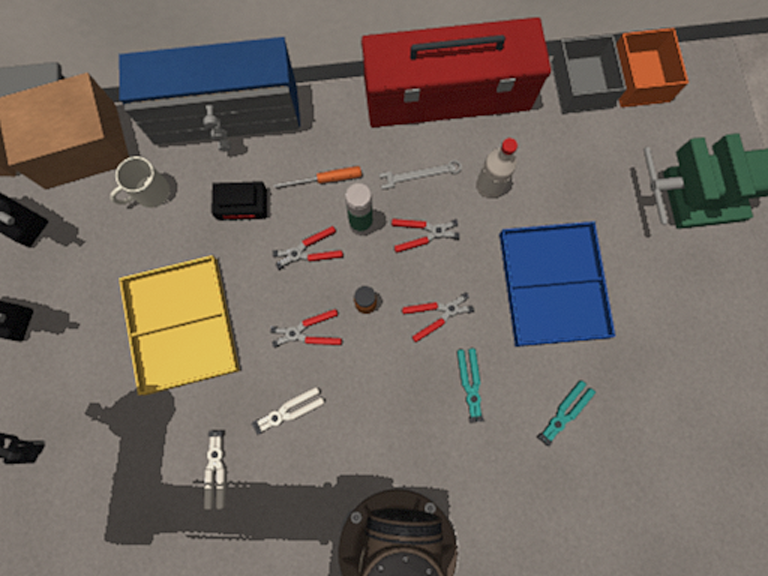

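View pics/scene0.png

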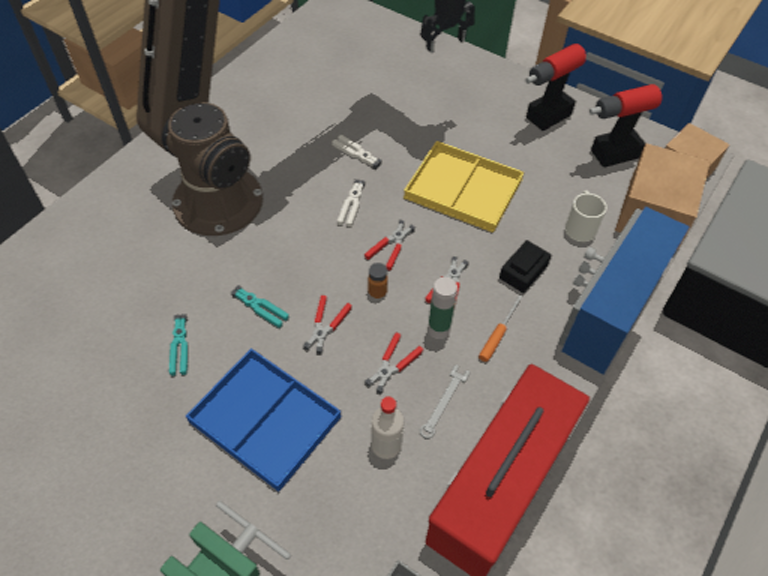

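Top view, in 1.5x pixels: four red pliers at about (308,248), (308,328), (425,235) and (440,315). The white decoys at (290,410) and (215,468) and the turquoise ones at (470,385) and (567,412) are the wrong colour. The yellow tray is on the left and the blue tray on the right.

```bash
cat > meas.py <<'E'
from h import *
def handles(im,n='top',area=40):
    hsv=cv2.cvtColor(im,cv2.COLOR_RGB2HSV)
    m=(((hsv[...,0]<6)|(hsv[...,0]>174))&(hsv[...,1]>150)&(hsv[...,2]>70)).astype(np.uint8)
    m[:120]=0
    out=[]
    for c in cv2.findContours(m,cv2.RETR_EXTERNAL,cv2.CHAIN_APPROX_NONE)[0]:
        if cv2.contourArea(c)<area: continue
        w=px2w(n,c[:,0],18)[:,:2].astype(np.float32)
        out.append((c[:,0].mean(0),cv2.minAreaRect(w)))
    return out
def axis(r):
    b=cv2.boxPoints(r); e=[b[1]-b[0],b[2]-b[1]]; e=max(e,key=np.linalg.norm); return e/np.linalg.norm(e)
E
python3 - <<'E'
from meas import *
z=np.load('top0.npz'); im,d=z['im'],z['d']
H=handles(im)
for p,r in H: print(p.round(0),np.round(r[0]),np.round(r[1],1),axis(r).round(3))
P=cloud('top',d)
import itertools
for (i,a),(j,b) in itertools.combinations(enumerate(H),2):
    ca,cb=np.array(a[1][0]),np.array(b[1][0])
    if np.linalg.norm(ca-cb)>75: continue
    u,v=axis(a[1]),axis(b[1])
    if u@v<0: v=-v
    bis=(u+v)/np.linalg.norm(u+v); M=(ca+cb)/2; t=np.arccos(u@v)
    perp=np.array([-bis[1],bis[0]])
    # jaw side: handles converge toward the pin
    s=lambda k: abs((ca+k*u-cb-k*v)@perp)
    if s(40)>s(-40): bis=-bis
    pin=M+bis*(66*np.cos(t/2)-12*np.sin(t/2))
    K,R,tt=cam('top'); q=K@(R@np.r_[pin,18]+tt)
    print('PLIERS',i,j,'pin',pin.round(1),'axis ang',np.degrees(np.arctan2(bis[1],bis[0])).round(1),'t',t.round(3),'pinpx',(q[:2]/q[2]*1.5).round(0),'grasp',(pin-50*bis).round(1))
hsv=cv2.cvtColor(im,cv2.COLOR_RGB2HSV)
for n,lo,hi in(('yellow',20,32),('blue',105,120)):
    m=cv2.inRange(hsv,(lo,130,50),(hi,255,255)); m[:145]=0
    c=max(cv2.findContours(m,cv2.RETR_EXTERNAL,cv2.CHAIN_APPROX_NONE)[0],key=cv2.contourArea)
    sel=np.zeros(m.shape,np.uint8); cv2.drawContours(sel,[c],-1,1,-1)
    Q=P[(sel>0)]; top=Q[(Q[:,2]>25)&(Q[:,2]<40)]
    r=cv2.minAreaRect(top[:,:2].astype(np.float32)); print(n,np.round(r[0],1),np.round(r[1],1),axis(r).round(3),len(top))
    w=px2w('top',c[:,0],32)[:,:2].astype(np.float32);r=cv2.minAreaRect(w);print('  contour',np.round(r[0],1),np.round(r[1],1),axis(r).round(3))
# tall things from depth
for n,(u0,u1,v0,v1),lo in(('can',(345,375,180,238),165),('jar',(350,380,285,315),70),('bottle',(475,520,135,200),100),('battery',(210,270,175,222),45)):
    Q=P[int(v0/1.5):int(v1/1.5),int(u0/1.5):int(u1/1.5)].reshape(-1,3); Q=Q[Q[:,2]>lo]
    print(n,len(Q),Q.min(0).round(),Q.max(0).round())
E
```

```text
[215. 227.] [432. 103.] [73.2 12.7] [0.118 0.993]
[285. 220.] [ 430. -120.] [13.2 75.9] [ 0.451 -0.893]
[213. 212.] [482. 106.] [14.3 75.6] [ 0.23  -0.973]
[280. 205.] [ 478. -108.] [14.6 75.2] [ 0.037 -0.999]
[216. 170.] [618.  82.] [14.8 75.9] [ 0.011 -1.   ]
[274. 163.] [ 621. -109.] [15.  75.5] [ 0.182 -0.983]
[212. 157.] [665.  90.] [13.9 73.7] [ 0.359 -0.933]
[272. 149.] [ 670. -109.] [73.3 15.1] [0.205 0.979]
PLIERS 0 2 pin [453.6 167.4] axis ang 93.3 t 0.35 pinpx [292. 334.] grasp [456.4 117.5]
PLIERS 1 3 pin [ 469.3 -173.9] axis ang -75.6 t 0.431 pinpx [450. 308.] grasp [ 456.9 -125.5]
PLIERS 4 6 pin [629.7 147.8] axis ang 100.8 t 0.356 pinpx [294. 254.] grasp [639.1  98.7]
PLIERS 5 7 pin [ 644.7 -171. ] axis ang -90.7 t 0.389 pinpx [438. 231.] grasp [ 645.3 -121. ]
yellow [504.9 406.9] [253.6 205. ] [0.991 0.133] 646
  contour [503.1 403.5] [257.3 210.8] [0.991 0.133]
blue [ 498.4 -404.7] [207.2 252.5] [ 1.    -0.029] 621
  contour [ 497.1 -402.6] [209.6 255. ] [ 1.    -0.028]
can 255 [273. -29. 165.] [ 708.   22. 1186.]
jar 164 [273. -13.  71.] [ 527.   27. 1186.]
bottle 459 [ 273. -333.  100.] [ 772.    4. 1186.]
battery 638 [273.   4.  45.] [ 805.  314. 1186.]
```

```bash
cat > plan.py <<'E'
import sys; from h import *
# args: start "x,y,z,yaw" or "now", then waypoints; splits into calls of <=5 rows, <=35 mm and <=6 deg a row
def state():
    s=env.sense(); R=np.array(s['eef_rot']).reshape(3,3)
    return np.r_[s['ee_pos'],np.degrees(np.arctan2(R[1,2],R[0,2]))],s,R
def main(a):
    p,s,R=state(); print('now',p.round(1),'t',round(s['time_s'],2),'open',round(s['opening'],3),'down',(-R[2,0]).round(4),'j1,j6',s['joint_pos'][[0,5]].round(0))
    if a[0]!='now': p=np.array(eval(a[0]),float)
    for w in a[1:]:
        w=np.array(eval(w),float); d=w-p; d[3]=(d[3]+180)%360-180
        n=int(np.ceil(max(np.linalg.norm(d[:3])/35,abs(d[3])/6,1))); nc=-(-n//5)
        for k in range(nc):
            st=d/nc; y=np.radians(p[3]); e=np.array([np.cos(y),np.sin(y)]); f=np.array([-e[1],e[0]])
            print('  travel',(np.array([-st[2],f@st[:2],e@st[:2]])/1000).round(4).tolist(),'rot',round(-np.radians(st[3]),4),'rows',-(-n//nc),'->',(p+st).round(1)); p=p+st
main(sys.argv[1:])
E
python3 plan.py now 456.4,117.5,150,-176.7
```

```text
now [ 301.8  603.3  241.4 -116.6] t 0.1 open 1.001 down 1.0 j1,j6 [ 80. -17.]
  travel [0.0305, 0.1185, 0.1218] rot 0.3498 rows 5 -> [ 353.3  441.4  211.  -136.6]
  travel [0.0305, 0.1531, 0.0738] rot 0.3498 rows 5 -> [ 404.9  279.4  180.5 -156.7]
  travel [0.0305, 0.1691, 0.0168] rot 0.3498 rows 5 -> [ 456.4  117.5  150.  -176.7]
```

Emit:
drive_tool --targets '[{"travel": [0.006,0.024,0.024],"rotation": [0.07,0,0],"grip": 1},{"travel": [0.012,0.047,0.049],"rotation": [0.14,0,0],"grip": 1},{"travel": [0.018,0.071,0.073],"rotation": [0.21,0,0],"grip": 1},{"travel": [0.024,0.095,0.097],"rotation": [0.28,0,0],"grip": 1},{"travel": [0.03,0.118,0.122],"rotation": [0.35,0,0],"grip": 1}]'

```text
time_s: 0.52
ee_pos: [353.1, 440.1, 211.6]
eef_rot: [[-0.0, 0.684, -0.729], [-0.001, -0.729, -0.684], [-1.0, 0.0, 0.001]]
wrist_force: [0.0, 0.4, 0.1]
opening: 1.004
```

Emit:
drive_tool --targets '[{"travel": [0.006,0.031,0.015],"rotation": [0.07,0,0],"grip": 1},{"travel": [0.012,0.061,0.03],"rotation": [0.14,0,0],"grip": 1},{"travel": [0.018,0.092,0.044],"rotation": [0.21,0,0],"grip": 1},{"travel": [0.024,0.122,0.059],"rotation": [0.28,0,0],"grip": 1},{"travel": [0.03,0.153,0.074],"rotation": [0.35,0,0],"grip": 1}]'

```text
time_s: 0.93
ee_pos: [404.2, 278.0, 182.0]
eef_rot: [[-0.0, 0.393, -0.92], [-0.0, -0.92, -0.393], [-1.0, -0.0, 0.0]]
wrist_force: [0.4, -0.4, -0.6]
opening: 1.001
```

Emit:
drive_tool --targets '[{"travel": [0.006,0.034,0.003],"rotation": [0.07,0,0],"grip": 1},{"travel": [0.012,0.068,0.007],"rotation": [0.14,0,0],"grip": 1},{"travel": [0.018,0.101,0.01],"rotation": [0.21,0,0],"grip": 1},{"travel": [0.024,0.135,0.013],"rotation": [0.28,0,0],"grip": 1},{"travel": [0.03,0.169,0.017],"rotation": [0.35,0,0],"grip": 1}]'

```text
time_s: 1.35
ee_pos: [455.6, 116.2, 152.1]
eef_rot: [[0.0, 0.054, -0.999], [0.0, -0.999, -0.054], [-1.0, -0.0, -0.0]]
wrist_force: [0.8, 0.1, 1.1]
opening: 0.998
```

Emit:
drive_tool --targets '[{"travel": [0.03,-0.001,0],"rotation": [0,0,0],"grip": 1},{"travel": [0.06,-0.001,0],"rotation": [0,0,0],"grip": 1},{"travel": [0.09,-0.001,0],"rotation": [0,0,0],"grip": 1},{"travel": [0.12,-0.001,0],"rotation": [0,0,0],"grip": 1},{"travel": [0.138,-0.001,0],"rotation": [0,0,0],"grip": 1}]'

```text
time_s: 1.77
ee_pos: [454.1, 117.6, 11.7]
eef_rot: [[-0.002, 0.056, -0.998], [-0.002, -0.998, -0.056], [-1.0, 0.001, 0.003]]
wrist_force: [0.4, -0.0, -0.2]
opening: 1.0
```

Emit:
drive_tool --targets '[{"travel": [0,0,0],"rotation": [0,0,0],"grip": 0.5},{"travel": [0,0,0],"rotation": [0,0,0],"grip": 0},{"travel": [0,0,0],"rotation": [0,0,0],"grip": -0.5},{"travel": [0,0,0],"rotation": [0,0,0],"grip": -1},{"travel": [0,0,0],"rotation": [0,0,0],"grip": -1}]'

```text
time_s: 2.18
ee_pos: [456.0, 119.3, 15.6]
eef_rot: [[0.002, 0.057, -0.998], [0.001, -0.998, -0.057], [-1.0, -0.001, -0.002]]
wrist_force: [0.1, 0.1, -0.8]
opening: 0.704
```

Emit:
drive_tool --targets '[{"travel": [0,0,0],"rotation": [0,0,0],"grip": -1},{"travel": [0,0,0],"rotation": [0,0,0],"grip": -1},{"travel": [0,0,0],"rotation": [0,0,0],"grip": -1},{"travel": [0,0,0],"rotation": [0,0,0],"grip": -1},{"travel": [0,0,0],"rotation": [0,0,0],"grip": -1}]'

```text
time_s: 2.6
ee_pos: [456.0, 119.2, 15.0]
eef_rot: [[0.001, 0.057, -0.998], [0.001, -0.998, -0.057], [-1.0, -0.001, -0.001]]
wrist_force: [-1.0, -1.6, 7.5]
opening: 0.701
```

Pair 1 (lower left) stopped at 0.70 (60 mm) and did not yield, so it is seized and goes in yellow.

```bash
python3 plan.py 456,119.2,15,-176.7 456,119,100,-176.7 445.7,378.4,100,-172.4 445.7,378.4,23,-172.4
```

```text
now [ 456.   119.2   15.  -176.7] t 2.6 open 0.701 down 1.0 j1,j6 [ 39. -35.]
  travel [-0.085, 0.0002, 0.0] rot -0.0 rows 3 -> [ 456.   119.   100.  -176.7]
  travel [-0.0, -0.1298, -0.0023] rot -0.0375 rows 4 -> [ 450.8  248.7  100.  -174.6]
  travel [-0.0, -0.1296, -0.0072] rot -0.0375 rows 4 -> [ 445.7  378.4  100.  -172.4]
  travel [0.077, -0.0, 0.0] rot -0.0 rows 3 -> [ 445.7  378.4   23.  -172.4]
```

Emit:
drive_tool --targets '[{"travel": [-0.02,0,0],"rotation": [0,0,0],"grip": -1},{"travel": [-0.05,0,0],"rotation": [0,0,0],"grip": -1},{"travel": [-0.085,0,0],"rotation": [0,0,0],"grip": -1},{"travel": [-0.085,0,0],"rotation": [0,0,0],"grip": -1}]'

```text
time_s: 2.93
ee_pos: [458.5, 120.7, 104.8]
eef_rot: [[0.008, 0.058, -0.998], [0.004, -0.998, -0.058], [-1.0, -0.004, -0.008]]
wrist_force: [1.4, 0.9, -1.6]
opening: 0.699
```

Emit:
drive_tool --targets '[{"travel": [0,-0.025,0],"rotation": [-0.01,0,0],"grip": -1},{"travel": [0,-0.055,-0.001],"rotation": [-0.02,0,0],"grip": -1},{"travel": [0,-0.092,-0.002],"rotation": [-0.03,0,0],"grip": -1},{"travel": [0,-0.13,-0.0025],"rotation": [-0.0375,0,0],"grip": -1}]'

```text
time_s: 3.27
ee_pos: [450.1, 249.7, 99.3]
eef_rot: [[0.0, 0.093, -0.996], [0.001, -0.996, -0.093], [-1.0, -0.001, -0.0]]
wrist_force: [1.2, 0.4, -2.3]
opening: 0.701
```

Emit:
drive_tool --targets '[{"travel": [0,-0.038,-0.002],"rotation": [-0.01,0,0],"grip": -1},{"travel": [0,-0.075,-0.004],"rotation": [-0.02,0,0],"grip": -1},{"travel": [0,-0.105,-0.006],"rotation": [-0.03,0,0],"grip": -1},{"travel": [0,-0.13,-0.007],"rotation": [-0.0375,0,0],"grip": -1},{"travel": [0,-0.13,-0.007],"rotation": [-0.0375,0,0],"grip": -1}]'

```text
time_s: 3.68
ee_pos: [445.2, 383.6, 98.7]
eef_rot: [[0.001, 0.135, -0.991], [0.001, -0.991, -0.135], [-1.0, -0.001, -0.001]]
wrist_force: [0.9, 0.3, -3.4]
opening: 0.7
```

Emit:
drive_tool --targets '[{"travel": [0.025,0,0],"rotation": [0,0,0],"grip": -1},{"travel": [0.05,0,0],"rotation": [0,0,0],"grip": -1},{"travel": [0.068,0,0],"rotation": [0,0,0],"grip": -1},{"travel": [0.074,0,0],"rotation": [0,0,0],"grip": -1},{"travel": [0.074,0,0],"rotation": [0,0,0],"grip": -1}]'

```text
time_s: 4.1
ee_pos: [444.4, 377.5, 23.3]
eef_rot: [[-0.002, 0.131, -0.991], [-0.003, -0.991, -0.131], [-1.0, 0.003, 0.003]]
wrist_force: [-0.2, -1.0, -2.4]
opening: 0.701
```

Emit:
drive_tool --targets '[{"travel": [0.002,0,0],"rotation": [0,0,0],"grip": -1},{"travel": [0.002,0,0],"rotation": [0,0,0],"grip": -1},{"travel": [0.002,0,0],"rotation": [0,0,0],"grip": 0.68},{"travel": [0.002,0,0],"rotation": [0,0,0],"grip": 0.68},{"travel": [0.002,0,0],"rotation": [0,0,0],"grip": 0.68}]'

```text
time_s: 4.52
ee_pos: [445.7, 379.5, 24.5]
eef_rot: [[0.001, 0.132, -0.991], [0.002, -0.991, -0.132], [-1.0, -0.002, -0.002]]
wrist_force: [-0.5, 0.2, -0.4]
opening: 0.838
```

Emit:
drive_tool --targets '[{"travel": [0,0,0],"rotation": [0,0,0],"grip": 0.68},{"travel": [-0.03,0,0],"rotation": [0,0,0],"grip": 0.68},{"travel": [-0.06,0,0],"rotation": [0,0,0],"grip": 0.68},{"travel": [-0.1,0,0],"rotation": [0,0,0],"grip": 1},{"travel": [-0.13,0,0],"rotation": [0,0,0],"grip": 1}]'

```text
time_s: 4.93
ee_pos: [445.7, 379.1, 156.4]
eef_rot: [[0.001, 0.132, -0.991], [0.001, -0.991, -0.132], [-1.0, -0.001, -0.002]]
wrist_force: [-0.1, 0.6, 0.3]
opening: 0.997
```

```bash
python3 plan.py now 639.1,98.7,150,-169.2 639.1,98.7,14,-169.2; python3 plan.py 639,99,15,-169.2 639,99,100,-169.2 569.4,395,100,-172.4 569.4,395,21,-172.4
```

```text
now [ 445.7  379.1  156.4 -172.4] t 4.93 open 0.997 down 1.0 j1,j6 [ 60. -52.]
  travel [0.0032, 0.1517, -0.0774] rot -0.028 rows 5 -> [ 542.4  238.9  153.2 -170.8]
  travel [0.0032, 0.1539, -0.0731] rot -0.028 rows 5 -> [ 639.1   98.7  150.  -169.2]
  travel [0.136, -0.0, -0.0] rot -0.0 rows 4 -> [ 639.1   98.7   14.  -169.2]
now [ 445.7  379.1  156.4 -172.4] t 4.93 open 0.997 down 1.0 j1,j6 [ 60. -52.]
  travel [-0.085, 0.0, 0.0] rot -0.0 rows 3 -> [ 639.    99.   100.  -169.2]
  travel [-0.0, -0.1519, 0.0065] rot 0.0279 rows 5 -> [ 604.2  247.   100.  -170.8]
  travel [-0.0, -0.1517, 0.0107] rot 0.0279 rows 5 -> [ 569.4  395.   100.  -172.4]
  travel [0.079, -0.0, 0.0] rot -0.0 rows 3 -> [ 569.4  395.    21.  -172.4]
```

Emit:
drive_tool --targets '[{"travel": [0,0.03,-0.015],"rotation": [-0.006,0,0],"grip": 1},{"travel": [0.001,0.06,-0.03],"rotation": [-0.012,0,0],"grip": 1},{"travel": [0.002,0.09,-0.046],"rotation": [-0.018,0,0],"grip": 1},{"travel": [0.003,0.12,-0.062],"rotation": [-0.024,0,0],"grip": 1},{"travel": [0.003,0.152,-0.077],"rotation": [-0.028,0,0],"grip": 1}]'

```text
time_s: 5.35
ee_pos: [542.3, 237.2, 150.8]
eef_rot: [[0.001, 0.16, -0.987], [0.001, -0.987, -0.16], [-1.0, -0.001, -0.001]]
wrist_force: [0.3, -0.5, -0.3]
opening: 1.003
```

Emit:
drive_tool --targets '[{"travel": [0,0.033,-0.015],"rotation": [-0.006,0,0],"grip": 1},{"travel": [0.001,0.066,-0.03],"rotation": [-0.012,0,0],"grip": 1},{"travel": [0.002,0.1,-0.046],"rotation": [-0.018,0,0],"grip": 1},{"travel": [0.003,0.13,-0.062],"rotation": [-0.024,0,0],"grip": 1},{"travel": [0.003,0.154,-0.073],"rotation": [-0.028,0,0],"grip": 1}]'

```text
time_s: 5.77
ee_pos: [639.4, 95.6, 147.5]
eef_rot: [[0.0, 0.186, -0.982], [-0.0, -0.982, -0.186], [-1.0, 0.0, -0.0]]
wrist_force: [0.4, 0.5, -0.6]
opening: 1.003
```

Emit:
drive_tool --targets '[{"travel": [0,0,0],"rotation": [0,0,0],"grip": 1},{"travel": [0.0,0,0],"rotation": [0,0,0],"grip": 1}]'

```text
time_s: 5.93
ee_pos: [638.7, 96.3, 147.1]
eef_rot: [[-0.0, 0.184, -0.983], [-0.0, -0.983, -0.184], [-1.0, 0.0, 0.0]]
wrist_force: [-0.1, 0.3, 0.0]
opening: 1.001
```

Emit:
drive_tool --targets '[{"travel": [0.03,-0.002,0],"rotation": [0,0,0],"grip": 1},{"travel": [0.06,-0.002,0],"rotation": [0,0,0],"grip": 1},{"travel": [0.09,-0.002,0],"rotation": [0,0,0],"grip": 1},{"travel": [0.118,-0.002,0],"rotation": [0,0,0],"grip": 1},{"travel": [0.132,-0.002,0],"rotation": [0,0,0],"grip": 1}]'

```text
time_s: 6.35
ee_pos: [635.5, 100.2, 12.2]
eef_rot: [[-0.004, 0.187, -0.982], [-0.001, -0.982, -0.187], [-1.0, 0.0, 0.004]]
wrist_force: [-1.2, -1.2, -0.1]
opening: 0.998
```

Emit:
drive_tool --targets '[{"travel": [0,0,0],"rotation": [0,0,0],"grip": 0.5},{"travel": [0,0,0],"rotation": [0,0,0],"grip": 0},{"travel": [0,0,0],"rotation": [0,0,0],"grip": -0.5},{"travel": [0,0,0],"rotation": [0,0,0],"grip": -1},{"travel": [0,0,0],"rotation": [0,0,0],"grip": -1}]'

```text
time_s: 6.77
ee_pos: [640.5, 101.0, 19.1]
eef_rot: [[0.006, 0.188, -0.982], [0.002, -0.982, -0.188], [-1.0, -0.001, -0.006]]
wrist_force: [0.3, -1.3, 6.3]
opening: 0.429
```

Emit:
drive_tool --targets '[{"travel": [0,0,0],"rotation": [0,0,0],"grip": -1},{"travel": [0,0,0],"rotation": [0,0,0],"grip": -1},{"travel": [0,0,0],"rotation": [0,0,0],"grip": -1},{"travel": [0,0,0],"rotation": [0,0,0],"grip": -1},{"travel": [0,0,0],"rotation": [0,0,0],"grip": -1}]'

```text
time_s: 7.18
ee_pos: [640.4, 101.0, 19.1]
eef_rot: [[0.006, 0.188, -0.982], [0.002, -0.982, -0.188], [-1.0, -0.001, -0.007]]
wrist_force: [0.5, -0.2, 4.5]
opening: 0.425
```

Pair 3 (upper left) folded (0.425), so it is free and goes in blue.

```bash
python3 plan.py 640.4,101,19,-169.2 640.4,101,150,-169.2 560,-60,150,-178 559.9,-426,150,178.34 559.9,-426,26,178.34
```

```text
now [ 640.4  101.    19.1 -169.2] t 7.18 open 0.425 down 1.0 j1,j6 [ 26. -15.]
  travel [-0.131, 0.0, 0.0] rot -0.0 rows 4 -> [ 640.4  101.   150.  -169.2]
  travel [-0.0, 0.0715, 0.0546] rot 0.0768 rows 3 -> [ 600.2   20.5  150.  -173.6]
  travel [-0.0, 0.0755, 0.0489] rot 0.0768 rows 3 -> [ 560.  -60.  150. -178.]
  travel [-0.0, 0.1219, 0.0043] rot 0.0213 rows 4 -> [ 560.  -182.   150.  -179.2]
  travel [-0.0, 0.122, 0.0017] rot 0.0213 rows 4 -> [ 559.9 -304.   150.  -180.4]
  travel [-0.0, 0.122, -0.0009] rot 0.0213 rows 4 -> [ 559.9 -426.   150.  -181.7]
  travel [0.124, 0.0, 0.0] rot -0.0 rows 4 -> [ 559.9 -426.    26.  -181.7]
```

Emit:
drive_tool --targets '[{"travel": [-0.015,0,0],"rotation": [0,0,0],"grip": -1},{"travel": [-0.045,0,0],"rotation": [0,0,0],"grip": -1},{"travel": [-0.08,0,0],"rotation": [0,0,0],"grip": -1},{"travel": [-0.11,0,0],"rotation": [0,0,0],"grip": -1},{"travel": [-0.135,0,0],"rotation": [0,0,0],"grip": -1}]'

```text
time_s: 7.6
ee_pos: [638.4, 100.4, 154.9]
eef_rot: [[0.004, 0.187, -0.982], [0.002, -0.982, -0.187], [-1.0, -0.001, -0.004]]
wrist_force: [0.2, 0.5, -2.4]
opening: 0.434
```

Emit:
drive_tool --targets '[{"travel": [0,0.02,0.015],"rotation": [0.025,0,0],"grip": -1},{"travel": [0,0.045,0.035],"rotation": [0.05,0,0],"grip": -1},{"travel": [0,0.0715,0.0545],"rotation": [0.077,0,0],"grip": -1}]'

```text
time_s: 7.85
ee_pos: [597.4, 19.7, 152.6]
eef_rot: [[0.003, 0.111, -0.994], [0.002, -0.994, -0.111], [-1.0, -0.001, -0.003]]
wrist_force: [-0.5, -0.5, -3.3]
opening: 0.428
```

Emit:
drive_tool --targets '[{"travel": [0,0.025,0.016],"rotation": [0.025,0,0],"grip": -1},{"travel": [0,0.05,0.032],"rotation": [0.05,0,0],"grip": -1},{"travel": [0,0.0755,0.049],"rotation": [0.077,0,0],"grip": -1}]'

```text
time_s: 8.1
ee_pos: [556.8, -61.8, 152.2]
eef_rot: [[0.003, 0.033, -0.999], [0.001, -0.999, -0.033], [-1.0, -0.001, -0.003]]
wrist_force: [0.1, 0.2, -2.4]
opening: 0.428
```

Emit:
drive_tool --targets '[{"travel": [0,0.03,0.001],"rotation": [0.005,0,0],"grip": -1},{"travel": [0,0.06,0.002],"rotation": [0.01,0,0],"grip": -1},{"travel": [0,0.09,0.003],"rotation": [0.015,0,0],"grip": -1},{"travel": [0,0.122,0.004],"rotation": [0.021,0,0],"grip": -1}]'

```text
time_s: 8.43
ee_pos: [557.5, -184.0, 152.4]
eef_rot: [[0.003, 0.014, -1.0], [0.0, -1.0, -0.014], [-1.0, -0.0, -0.003]]
wrist_force: [0.2, 1.0, -2.5]
opening: 0.425
```

Emit:
drive_tool --targets '[{"travel": [0,0.03,0],"rotation": [0.005,0,0],"grip": -1},{"travel": [0,0.06,0.001],"rotation": [0.01,0,0],"grip": -1},{"travel": [0,0.09,0.001],"rotation": [0.015,0,0],"grip": -1},{"travel": [0,0.122,0.002],"rotation": [0.021,0,0],"grip": -1}]'

```text
time_s: 8.77
ee_pos: [557.3, -306.1, 152.3]
eef_rot: [[0.003, -0.008, -1.0], [-0.0, -1.0, 0.008], [-1.0, 0.0, -0.003]]
wrist_force: [0.7, 0.4, -3.2]
opening: 0.424
```

Emit:
drive_tool --targets '[{"travel": [0,0.03,0],"rotation": [0.005,0,0],"grip": -1},{"travel": [0,0.06,0],"rotation": [0.01,0,0],"grip": -1},{"travel": [0,0.09,-0.001],"rotation": [0.015,0,0],"grip": -1},{"travel": [0,0.12,-0.001],"rotation": [0.021,0,0],"grip": -1},{"travel": [0,0.12,-0.001],"rotation": [0.021,0,0],"grip": -1}]'

```text
time_s: 9.18
ee_pos: [556.7, -429.7, 151.7]
eef_rot: [[0.002, -0.032, -0.999], [-0.002, -0.999, 0.032], [-1.0, 0.002, -0.002]]
wrist_force: [0.8, -0.2, -2.0]
opening: 0.423
```

```bash
python3 - <<'E'
from h import *
im,d=env.read_camera('top'); save('t1.png',im[130:280,60:420],2.2)
E
python3 plan.py now 559.9,-426,26,178.34
```

```text
now [ 556.6 -427.6  151.4  178.2] t 9.23 open 0.427 down 1.0 j1,j6 [-22.  20.]
  travel [0.1254, -0.0017, -0.0032] rot -0.0031 rows 4 -> [ 559.9 -426.    26.   178.3]
```

View pics/t1.png

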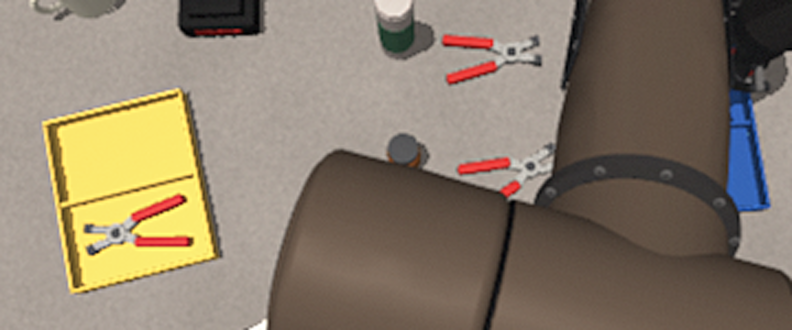

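The crop shows the seized pair lying in the near yellow bay at about (135,230), and the jar and can have not moved. Now I'll lower the free pair into the far blue bay.

Emit:
drive_tool --targets '[{"travel": [0.03,-0.001,-0.003],"rotation": [0,0,0],"grip": -1},{"travel": [0.06,-0.001,-0.003],"rotation": [0,0,0],"grip": -1},{"travel": [0.09,-0.001,-0.003],"rotation": [0,0,0],"grip": -1},{"travel": [0.115,-0.001,-0.003],"rotation": [0,0,0],"grip": -1},{"travel": [0.121,-0.001,-0.003],"rotation": [0,0,0],"grip": -1}]'

```text
time_s: 9.65
ee_pos: [558.0, -422.0, 25.8]
eef_rot: [[-0.005, -0.029, -1.0], [0.003, -1.0, 0.029], [-1.0, -0.003, 0.005]]
wrist_force: [-0.4, 0.1, -3.1]
opening: 0.428
```

Emit:
drive_tool --targets '[{"travel": [0,0,0],"rotation": [0,0,0],"grip": -1},{"travel": [0.002,0,0],"rotation": [0,0,0],"grip": -1},{"travel": [0.004,0,0],"rotation": [0,0,0],"grip": -1},{"travel": [0.004,0,0],"rotation": [0,0,0],"grip": -1}]'

```text
time_s: 9.98
ee_pos: [561.2, -424.5, 27.2]
eef_rot: [[0.003, -0.029, -1.0], [-0.001, -1.0, 0.029], [-1.0, 0.001, -0.003]]
wrist_force: [-0.2, 1.2, -2.7]
opening: 0.431
```

Still hanging (-2.7 N at 27 mm); lower 3 mm more, release a little, then lift.

Emit:
drive_tool --targets '[{"travel": [0.003,0,0],"rotation": [0,0,0],"grip": -1},{"travel": [0.003,0,0],"rotation": [0,0,0],"grip": -1},{"travel": [0.003,0,0],"rotation": [0,0,0],"grip": 0.24},{"travel": [0.003,0,0],"rotation": [0,0,0],"grip": 0.24},{"travel": [0.003,0,0],"rotation": [0,0,0],"grip": 0.24}]'

```text
time_s: 10.4
ee_pos: [560.3, -424.4, 22.8]
eef_rot: [[0.001, -0.029, -1.0], [-0.0, -1.0, 0.029], [-1.0, 0.0, -0.001]]
wrist_force: [0.6, 0.9, 0.6]
opening: 0.621
```

Emit:
drive_tool --targets '[{"travel": [0,0,0],"rotation": [0,0,0],"grip": 0.24},{"travel": [-0.02,0,0],"rotation": [0,0,0],"grip": 0.24},{"travel": [-0.05,0,0],"rotation": [0,0,0],"grip": 0.24},{"travel": [-0.09,0,0],"rotation": [0,0,0],"grip": 1},{"travel": [-0.125,0,0],"rotation": [0,0,0],"grip": 1}]'

```text
time_s: 10.82
ee_pos: [559.8, -424.3, 148.8]
eef_rot: [[-0.001, -0.029, -1.0], [0.0, -1.0, 0.029], [-1.0, 0.0, 0.001]]
wrist_force: [1.5, -0.8, 1.4]
opening: 0.879
```

```bash
python3 plan.py now 645.3,-121,150,179.3 645.3,-121,19,179.3; python3 - <<'E'
from h import *
im,d=env.read_camera('scene'); save('s1.png',im[200:350,100:320],3)
E
```

```text
now [ 559.8 -424.3  148.8  178.3] t 10.82 open 0.879 down 1.0 j1,j6 [-21.  20.]
  travel [-0.0006, -0.1528, -0.0384] rot -0.0083 rows 5 -> [ 602.6 -272.6  149.4  178.8]
  travel [-0.0006, -0.1525, -0.0396] rot -0.0083 rows 5 -> [ 645.3 -121.   150.   179.3]
  travel [0.131, 0.0, 0.0] rot -0.0 rows 4 -> [ 645.3 -121.    19.   179.3]
```

View pics/s1.png

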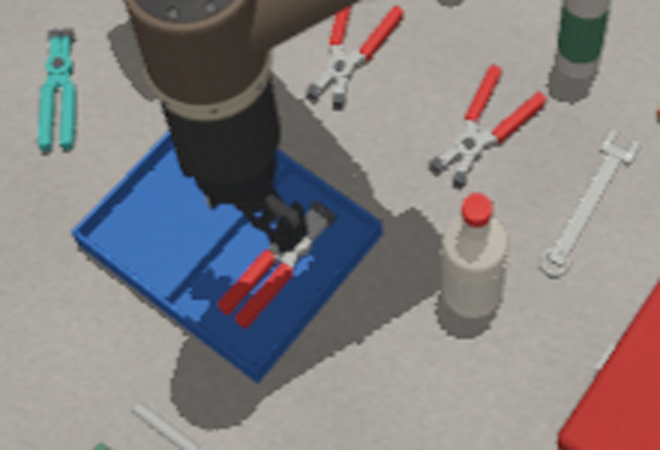

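The scene crop shows the free pair folded and flat in the far blue bay at about (280,265). Before the next approach I'll check clearance to the bottle and can.

```bash
python3 - <<'E'
from h import *
print(px2w('top',[[509/1.5,146/1.5]],200),px2w('top',[[359/1.5,191/1.5]],180),px2w('top',[[366/1.5,296/1.5]],85))
E
```

```text
[[ 739.64605277 -304.10757931  200.        ]] [[690.58930757  -7.31511419 180.        ]] [[503.08588512   2.57921306  85.        ]]
```

Emit:
drive_tool --targets '[{"travel": [0,-0.03,-0.008],"rotation": [-0.002,0,0],"grip": 1},{"travel": [0,-0.06,-0.015],"rotation": [-0.004,0,0],"grip": 1},{"travel": [0,-0.09,-0.023],"rotation": [-0.006,0,0],"grip": 1},{"travel": [0,-0.12,-0.03],"rotation": [-0.008,0,0],"grip": 1},{"travel": [0,-0.153,-0.038],"rotation": [-0.008,0,0],"grip": 1}]'

```text
time_s: 11.28
ee_pos: [602.5, -271.4, 147.2]
eef_rot: [[0.0, -0.022, -1.0], [-0.0, -1.0, 0.022], [-1.0, 0.0, -0.0]]
wrist_force: [1.0, -0.1, 0.3]
opening: 1.0
```

Emit:
drive_tool --targets '[{"travel": [0,-0.033,-0.009],"rotation": [-0.002,0,0],"grip": 1},{"travel": [0,-0.068,-0.018],"rotation": [-0.004,0,0],"grip": 1},{"travel": [0,-0.105,-0.028],"rotation": [-0.006,0,0],"grip": 1},{"travel": [0,-0.153,-0.0395],"rotation": [-0.008,0,0],"grip": 1},{"travel": [0,-0.153,-0.0395],"rotation": [-0.008,0,0],"grip": 1}]'

```text
time_s: 11.7
ee_pos: [646.7, -115.3, 147.3]
eef_rot: [[0.001, -0.009, -1.0], [0.0, -1.0, 0.009], [-1.0, -0.0, -0.001]]
wrist_force: [-0.2, -0.5, 0.4]
opening: 1.001
```

Emit:
drive_tool --targets '[{"travel": [0,0,0],"rotation": [0,0,0],"grip": 1},{"travel": [0,0,0],"rotation": [0,0,0],"grip": 1}]'

```text
time_s: 11.87
ee_pos: [645.3, -119.5, 147.1]
eef_rot: [[-0.0, -0.011, -1.0], [-0.0, -1.0, 0.011], [-1.0, 0.0, 0.0]]
wrist_force: [-0.2, 0.1, -0.4]
opening: 1.003
```

Emit:
drive_tool --targets '[{"travel": [0.03,0.001,0],"rotation": [0,0,0],"grip": 1},{"travel": [0.06,0.001,0],"rotation": [0,0,0],"grip": 1},{"travel": [0.09,0.001,0],"rotation": [0,0,0],"grip": 1},{"travel": [0.115,0.001,0],"rotation": [0,0,0],"grip": 1},{"travel": [0.128,0.001,0],"rotation": [0,0,0],"grip": 1}]'

```text
time_s: 12.28
ee_pos: [642.7, -122.9, 15.7]
eef_rot: [[-0.004, -0.015, -1.0], [-0.0, -1.0, 0.015], [-1.0, 0.0, 0.004]]
wrist_force: [0.3, -0.5, -0.1]
opening: 0.998
```

Emit:
drive_tool --targets '[{"travel": [0,0,0],"rotation": [0,0,0],"grip": 0.5},{"travel": [0,0,0],"rotation": [0,0,0],"grip": 0},{"travel": [0,0,0],"rotation": [0,0,0],"grip": -0.5},{"travel": [0,0,0],"rotation": [0,0,0],"grip": -1},{"travel": [0,0,0],"rotation": [0,0,0],"grip": -1}]'

```text
time_s: 12.7
ee_pos: [645.9, -121.6, 20.7]
eef_rot: [[0.002, -0.013, -1.0], [0.0, -1.0, 0.013], [-1.0, -0.0, -0.002]]
wrist_force: [-0.1, -0.6, -1.5]
opening: 0.665
```

Emit:
drive_tool --targets '[{"travel": [0,0,0],"rotation": [0,0,0],"grip": -1},{"travel": [0,0,0],"rotation": [0,0,0],"grip": -1},{"travel": [0,0,0],"rotation": [0,0,0],"grip": -1},{"travel": [0,0,0],"rotation": [0,0,0],"grip": -1},{"travel": [0,0,0],"rotation": [0,0,0],"grip": -1}]'

```text
time_s: 13.12
ee_pos: [645.9, -121.6, 20.5]
eef_rot: [[0.002, -0.013, -1.0], [-0.0, -1.0, 0.013], [-1.0, 0.0, -0.002]]
wrist_force: [-1.0, -2.1, 6.8]
opening: 0.669
```

Pair 4 (upper right) did not yield (0.669), so it is seized and goes in the far yellow bay, routed round the can.

```bash
python3 plan.py 645.9,-121.6,20.5,179.3 645.9,-121.6,150,179.3 560,-121.6,150,179.3 564.2,434.6,150,-172.4 564.2,434.6,27,-172.4
```

```text
now [ 645.9 -121.6   20.5  179.3] t 13.12 open 0.669 down 1.0 j1,j6 [ 6. -7.]
  travel [-0.1295, 0.0, 0.0] rot -0.0 rows 4 -> [ 645.9 -121.6  150.   179.3]
  travel [-0.0, 0.001, 0.0859] rot -0.0 rows 3 -> [ 560.  -121.6  150.   179.3]
  travel [-0.0, -0.1391, 0.0006] rot -0.0362 rows 4 -> [561.   17.5 150.  181.4]
  travel [-0.0, -0.139, -0.0044] rot -0.0362 rows 4 -> [562.1 156.5 150.  183.4]
  travel [-0.0, -0.1387, -0.0094] rot -0.0362 rows 4 -> [563.1 295.6 150.  185.5]
  travel [-0.0, -0.1383, -0.0144] rot -0.0362 rows 4 -> [564.2 434.6 150.  187.6]
  travel [0.123, 0.0, -0.0] rot -0.0 rows 4 -> [564.2 434.6  27.  187.6]
```

Emit:
drive_tool --targets '[{"travel": [-0.015,0,0],"rotation": [0,0,0],"grip": -1},{"travel": [-0.045,0,0],"rotation": [0,0,0],"grip": -1},{"travel": [-0.08,0,0],"rotation": [0,0,0],"grip": -1},{"travel": [-0.11,0,0],"rotation": [0,0,0],"grip": -1},{"travel": [-0.13,0,0],"rotation": [0,0,0],"grip": -1}]'

```text
time_s: 13.53
ee_pos: [646.0, -121.0, 152.5]
eef_rot: [[0.003, -0.013, -1.0], [0.0, -1.0, 0.013], [-1.0, -0.0, -0.003]]
wrist_force: [1.0, 0.4, -1.2]
opening: 0.667
```

Emit:
drive_tool --targets '[{"travel": [0,0,0.02],"rotation": [0,0,0],"grip": -1},{"travel": [0,0,0.045],"rotation": [0,0,0],"grip": -1},{"travel": [0,0,0.07],"rotation": [0,0,0],"grip": -1},{"travel": [0,0,0.084],"rotation": [0,0,0],"grip": -1}]'

```text
time_s: 13.87
ee_pos: [558.2, -119.8, 148.9]
eef_rot: [[-0.002, -0.014, -1.0], [0.001, -1.0, 0.014], [-1.0, -0.001, 0.002]]
wrist_force: [-0.7, -0.4, -2.4]
opening: 0.664
```

Emit:
drive_tool --targets '[{"travel": [0,-0.025,0],"rotation": [-0.009,0,0],"grip": -1},{"travel": [0,-0.06,0],"rotation": [-0.018,0,0],"grip": -1},{"travel": [0,-0.1,0],"rotation": [-0.027,0,0],"grip": -1},{"travel": [0,-0.139,0],"rotation": [-0.036,0,0],"grip": -1}]'

```text
time_s: 14.2
ee_pos: [562.3, 20.1, 149.3]
eef_rot: [[-0.0, 0.022, -1.0], [0.001, -1.0, -0.022], [-1.0, -0.001, 0.0]]
wrist_force: [1.7, 0.1, -2.5]
opening: 0.663
```

Emit:
drive_tool --targets '[{"travel": [0,-0.035,-0.001],"rotation": [-0.009,0,0],"grip": -1},{"travel": [0,-0.07,-0.002],"rotation": [-0.018,0,0],"grip": -1},{"travel": [0,-0.105,-0.003],"rotation": [-0.027,0,0],"grip": -1},{"travel": [0,-0.139,-0.0045],"rotation": [-0.036,0,0],"grip": -1}]'

```text
time_s: 14.53
ee_pos: [563.4, 159.9, 149.1]
eef_rot: [[-0.001, 0.06, -0.998], [0.0, -0.998, -0.06], [-1.0, -0.0, 0.0]]
wrist_force: [1.5, -0.0, -1.8]
opening: 0.664
```

Emit:
drive_tool --targets '[{"travel": [0,-0.035,-0.002],"rotation": [-0.009,0,0],"grip": -1},{"travel": [0,-0.07,-0.004],"rotation": [-0.018,0,0],"grip": -1},{"travel": [0,-0.105,-0.007],"rotation": [-0.027,0,0],"grip": -1},{"travel": [0,-0.139,-0.0095],"rotation": [-0.036,0,0],"grip": -1}]'

```text
time_s: 14.87
ee_pos: [564.8, 299.2, 149.0]
eef_rot: [[-0.001, 0.096, -0.995], [0.0, -0.995, -0.096], [-1.0, -0.0, 0.001]]
wrist_force: [1.1, -1.0, -1.9]
opening: 0.665
```

Emit:
drive_tool --targets '[{"travel": [0,-0.038,-0.004],"rotation": [-0.009,0,0],"grip": -1},{"travel": [0,-0.075,-0.008],"rotation": [-0.018,0,0],"grip": -1},{"travel": [0,-0.11,-0.011],"rotation": [-0.027,0,0],"grip": -1},{"travel": [0,-0.138,-0.0145],"rotation": [-0.036,0,0],"grip": -1},{"travel": [0,-0.138,-0.0145],"rotation": [-0.036,0,0],"grip": -1}]'

```text
time_s: 15.28
ee_pos: [566.1, 441.3, 147.9]
eef_rot: [[-0.0, 0.135, -0.991], [0.001, -0.991, -0.135], [-1.0, -0.001, 0.0]]
wrist_force: [0.9, -0.0, -2.8]
opening: 0.664
```

Emit:
drive_tool --targets '[{"travel": [0,0,0],"rotation": [0,0,0],"grip": -1},{"travel": [0,0,0],"rotation": [0,0,0],"grip": -1}]'

```text
time_s: 15.45
ee_pos: [566.2, 435.7, 148.4]
eef_rot: [[-0.001, 0.131, -0.991], [-0.001, -0.991, -0.131], [-1.0, 0.001, 0.002]]
wrist_force: [0.2, -0.7, -2.0]
opening: 0.666
```

```bash
python3 plan.py now 564.2,434.6,27,-172.4; python3 - <<'E'
from h import *
im,d=env.read_camera('scene'); save('s2.png',im[60:210,180:400],3)
E
```

```text
now [ 566.2  435.7  148.4 -172.5] t 15.45 open 0.666 down 1.0 j1,j6 [ 53. -46.]
  travel [0.1214, 0.0009, 0.0021] rot -0.0013 rows 4 -> [ 564.2  434.6   27.  -172.4]
```

View pics/s2.png

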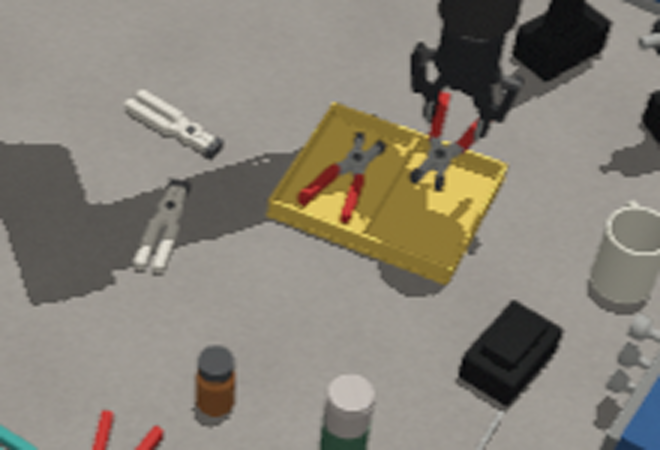

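The seized pair is held level over the far yellow bay at about (445,150), and the first one lies at about (345,175). Lower and release.

Emit:
drive_tool --targets '[{"travel": [0.03,0.001,0.002],"rotation": [0,0,0],"grip": -1},{"travel": [0.06,0.001,0.002],"rotation": [0,0,0],"grip": -1},{"travel": [0.09,0.001,0.002],"rotation": [0,0,0],"grip": -1},{"travel": [0.112,0.001,0.002],"rotation": [0,0,0],"grip": -1},{"travel": [0.119,0.001,0.002],"rotation": [0,0,0],"grip": -1}]'

```text
time_s: 15.92
ee_pos: [563.5, 431.6, 26.4]
eef_rot: [[-0.004, 0.128, -0.992], [-0.004, -0.992, -0.128], [-1.0, 0.004, 0.005]]
wrist_force: [-1.7, -0.1, 1.0]
opening: 0.668
```

Emit:
drive_tool --targets '[{"travel": [0.001,0,0],"rotation": [0,0,0],"grip": -1},{"travel": [0.003,0,0],"rotation": [0,0,0],"grip": -1},{"travel": [0.003,0,0],"rotation": [0,0,0],"grip": -1}]'

```text
time_s: 16.17
ee_pos: [566.0, 435.2, 29.0]
eef_rot: [[0.002, 0.13, -0.991], [0.002, -0.991, -0.13], [-1.0, -0.001, -0.002]]
wrist_force: [-0.4, -0.8, -2.4]
opening: 0.663
```

Emit:
drive_tool --targets '[{"travel": [0.003,0,0],"rotation": [0,0,0],"grip": -1},{"travel": [0.003,0,0],"rotation": [0,0,0],"grip": -1},{"travel": [0.003,0,0],"rotation": [0,0,0],"grip": 0.66},{"travel": [0.003,0,0],"rotation": [0,0,0],"grip": 0.66},{"travel": [0.003,0,0],"rotation": [0,0,0],"grip": 0.66}]'

```text
time_s: 16.58
ee_pos: [565.3, 435.0, 25.0]
eef_rot: [[0.001, 0.131, -0.991], [0.001, -0.991, -0.131], [-1.0, -0.001, -0.001]]
wrist_force: [0.1, 0.0, 0.0]
opening: 0.832
```

Emit:
drive_tool --targets '[{"travel": [0,0,0],"rotation": [0,0,0],"grip": 0.66},{"travel": [-0.02,0,0],"rotation": [0,0,0],"grip": 0.66},{"travel": [-0.05,0,0],"rotation": [0,0,0],"grip": 0.66},{"travel": [-0.09,0,0],"rotation": [0,0,0],"grip": 1},{"travel": [-0.125,0,0],"rotation": [0,0,0],"grip": 1}]'

```text
time_s: 17.0
ee_pos: [565.1, 434.5, 150.9]
eef_rot: [[-0.0, 0.131, -0.991], [-0.001, -0.991, -0.131], [-1.0, 0.001, 0.0]]
wrist_force: [0.7, 1.5, 1.3]
opening: 0.999
```

```bash
python3 plan.py now 456.9,-125.5,150,-165.6
```

```text
now [ 565.1  434.5  150.9 -172.5] t 17.0 open 0.999 down 1.0 j1,j6 [ 53. -46.]
  travel [0.0002, 0.1352, 0.0451] rot -0.03 rows 5 -> [ 538.   294.5  150.7 -170.8]
  travel [0.0002, 0.1338, 0.0492] rot -0.03 rows 5 -> [ 511.   154.5  150.4 -169. ]
  travel [0.0002, 0.1323, 0.0532] rot -0.03 rows 5 -> [ 483.9   14.5  150.2 -167.3]
  travel [0.0002, 0.1306, 0.0571] rot -0.03 rows 5 -> [ 456.9 -125.5  150.  -165.6]
```

Emit:
drive_tool --targets '[{"travel": [0,0.027,0.009],"rotation": [-0.006,0,0],"grip": 1},{"travel": [0,0.054,0.018],"rotation": [-0.012,0,0],"grip": 1},{"travel": [0,0.081,0.027],"rotation": [-0.018,0,0],"grip": 1},{"travel": [0,0.108,0.036],"rotation": [-0.024,0,0],"grip": 1},{"travel": [0,0.135,0.045],"rotation": [-0.03,0,0],"grip": 1}]'

```text
time_s: 17.42
ee_pos: [537.6, 293.8, 149.6]
eef_rot: [[0.0, 0.161, -0.987], [0.0, -0.987, -0.161], [-1.0, -0.0, -0.0]]
wrist_force: [0.5, 0.3, 0.1]
opening: 0.998
```

Emit:
drive_tool --targets '[{"travel": [0,0.027,0.01],"rotation": [-0.006,0,0],"grip": 1},{"travel": [0,0.054,0.02],"rotation": [-0.012,0,0],"grip": 1},{"travel": [0,0.081,0.03],"rotation": [-0.018,0,0],"grip": 1},{"travel": [0,0.108,0.04],"rotation": [-0.024,0,0],"grip": 1},{"travel": [0,0.134,0.049],"rotation": [-0.03,0,0],"grip": 1}]'

```text
time_s: 17.83
ee_pos: [510.6, 153.5, 149.6]
eef_rot: [[0.0, 0.19, -0.982], [0.0, -0.982, -0.19], [-1.0, -0.0, -0.0]]
wrist_force: [1.1, -0.0, -0.0]
opening: 1.001
```

Emit:
drive_tool --targets '[{"travel": [0,0.027,0.011],"rotation": [-0.006,0,0],"grip": 1},{"travel": [0,0.054,0.022],"rotation": [-0.012,0,0],"grip": 1},{"travel": [0,0.081,0.033],"rotation": [-0.018,0,0],"grip": 1},{"travel": [0,0.108,0.043],"rotation": [-0.024,0,0],"grip": 1},{"travel": [0,0.132,0.053],"rotation": [-0.03,0,0],"grip": 1}]'

```text
time_s: 18.25
ee_pos: [483.8, 13.8, 149.7]
eef_rot: [[0.001, 0.22, -0.976], [0.0, -0.976, -0.22], [-1.0, -0.0, -0.001]]
wrist_force: [0.1, 0.5, -0.3]
opening: 1.0
```

Emit:
drive_tool --targets '[{"travel": [0,0.03,0.014],"rotation": [-0.006,0,0],"grip": 1},{"travel": [0,0.065,0.028],"rotation": [-0.015,0,0],"grip": 1},{"travel": [0,0.1,0.043],"rotation": [-0.024,0,0],"grip": 1},{"travel": [0,0.131,0.057],"rotation": [-0.03,0,0],"grip": 1},{"travel": [0,0.131,0.057],"rotation": [-0.03,0,0],"grip": 1}]'

```text
time_s: 18.67
ee_pos: [455.6, -129.0, 149.4]
eef_rot: [[-0.001, 0.245, -0.969], [-0.0, -0.969, -0.245], [-1.0, 0.0, 0.001]]
wrist_force: [-0.8, 0.1, -0.0]
opening: 1.0
```

Emit:
drive_tool --targets '[{"travel": [0,0,0],"rotation": [0,0,0],"grip": 1},{"travel": [0,0,0],"rotation": [0,0,0],"grip": 1}]'

```text
time_s: 18.83
ee_pos: [457.5, -125.2, 149.5]
eef_rot: [[0.001, 0.247, -0.969], [0.0, -0.969, -0.247], [-1.0, 0.0, -0.001]]
wrist_force: [0.4, 1.0, -0.7]
opening: 1.004
```

```bash
python3 plan.py now 456.9,-125.5,18,-165.6
```

```text
now [ 457.5 -125.2  149.5 -165.7] t 18.83 open 1.004 down 1.0 j1,j6 [9. 6.]
  travel [0.1315, 0.0001, 0.0006] rot -0.0014 rows 4 -> [ 456.9 -125.5   18.  -165.6]
```

Emit:
drive_tool --targets '[{"travel": [0.03,0,0],"rotation": [0,0,0],"grip": 1},{"travel": [0.06,0,0],"rotation": [0,0,0],"grip": 1},{"travel": [0.09,0,0],"rotation": [0,0,0],"grip": 1},{"travel": [0.117,0,0],"rotation": [0,0,0],"grip": 1},{"travel": [0.13,0,0],"rotation": [0,0,0],"grip": 1}]'

```text
time_s: 19.25
ee_pos: [456.2, -123.9, 16.6]
eef_rot: [[-0.003, 0.25, -0.968], [-0.0, -0.968, -0.25], [-1.0, -0.001, 0.003]]
wrist_force: [-0.1, 0.7, 0.7]
opening: 0.999
```

Emit:
drive_tool --targets '[{"travel": [0,0,0],"rotation": [0,0,0],"grip": 0.5},{"travel": [0,0,0],"rotation": [0,0,0],"grip": 0},{"travel": [0,0,0],"rotation": [0,0,0],"grip": -0.5},{"travel": [0,0,0],"rotation": [0,0,0],"grip": -1},{"travel": [0,0,0],"rotation": [0,0,0],"grip": -1}]'

```text
time_s: 19.67
ee_pos: [459.8, -124.4, 21.9]
eef_rot: [[0.005, 0.25, -0.968], [0.0, -0.968, -0.25], [-1.0, 0.001, -0.005]]
wrist_force: [-0.0, 1.0, 6.4]
opening: 0.424
```

Emit:
drive_tool --targets '[{"travel": [0,0,0],"rotation": [0,0,0],"grip": -1},{"travel": [0,0,0],"rotation": [0,0,0],"grip": -1},{"travel": [0,0,0],"rotation": [0,0,0],"grip": -1},{"travel": [0,0,0],"rotation": [0,0,0],"grip": -1},{"travel": [0,0,0],"rotation": [0,0,0],"grip": -1}]'

```text
time_s: 20.08
ee_pos: [459.8, -124.4, 21.9]
eef_rot: [[0.005, 0.25, -0.968], [0.0, -0.968, -0.25], [-1.0, 0.001, -0.005]]
wrist_force: [-0.2, 1.6, 6.3]
opening: 0.423
```

Pair 2 folded (0.423), so it is free and goes in the near blue bay. That makes two free and two seized, as stated.

Emit:
drive_tool --targets '[{"travel": [-0.015,0,0],"rotation": [0,0,0],"grip": -1},{"travel": [-0.045,0,0],"rotation": [0,0,0],"grip": -1},{"travel": [-0.08,0,0],"rotation": [0,0,0],"grip": -1},{"travel": [-0.1,0,0],"rotation": [0,0,0],"grip": -1},{"travel": [-0.1,0,0],"rotation": [0,0,0],"grip": -1}]'

```text
time_s: 20.5
ee_pos: [460.9, -124.5, 125.4]
eef_rot: [[0.011, 0.25, -0.968], [0.001, -0.968, -0.25], [-1.0, 0.002, -0.01]]
wrist_force: [1.0, 0.1, -2.0]
opening: 0.423
```

```bash
python3 plan.py now 436.1,-382.5,115,178.34
```

```text
now [ 460.9 -124.5  125.4 -165.5] t 20.5 open 0.423 down 0.9999 j1,j6 [9. 6.]
  travel [0.0052, 0.1218, 0.0442] rot 0.1408 rows 4 -> [ 448.5 -253.5  120.2 -173.6]
  travel [0.0052, 0.1268, 0.0267] rot 0.1408 rows 4 -> [ 436.1 -382.5  115.  -181.7]
```

Emit:
drive_tool --targets '[{"travel": [0,0.025,0.009],"rotation": [0.035,0,0],"grip": -1},{"travel": [0,0.055,0.02],"rotation": [0.07,0,0],"grip": -1},{"travel": [0,0.09,0.032],"rotation": [0.105,0,0],"grip": -1},{"travel": [0,0.122,0.044],"rotation": [0.141,0,0],"grip": -1}]'

```text
time_s: 20.83
ee_pos: [445.3, -255.0, 120.3]
eef_rot: [[0.002, 0.11, -0.994], [-0.0, -0.994, -0.11], [-1.0, 0.0, -0.002]]
wrist_force: [0.9, 0.8, -2.3]
opening: 0.422
```

Emit:
drive_tool --targets '[{"travel": [0,0.035,0.007],"rotation": [0.035,0,0],"grip": -1},{"travel": [0,0.07,0.014],"rotation": [0.07,0,0],"grip": -1},{"travel": [0,0.1,0.02],"rotation": [0.105,0,0],"grip": -1},{"travel": [0,0.127,0.027],"rotation": [0.141,0,0],"grip": -1},{"travel": [0,0.127,0.027],"rotation": [0.141,0,0],"grip": -1}]'

```text
time_s: 21.25
ee_pos: [431.7, -387.0, 119.5]
eef_rot: [[0.0, -0.036, -0.999], [-0.001, -0.999, 0.036], [-1.0, 0.001, -0.001]]
wrist_force: [1.9, 0.1, -2.2]
opening: 0.426
```

Emit:
drive_tool --targets '[{"travel": [0,0,0],"rotation": [0,0,0],"grip": -1},{"travel": [0,0,0],"rotation": [0,0,0],"grip": -1}]'

```text
time_s: 21.42
ee_pos: [431.9, -383.0, 119.4]
eef_rot: [[0.0, -0.031, -1.0], [0.0, -1.0, 0.031], [-1.0, -0.0, -0.0]]
wrist_force: [0.3, -0.5, -2.0]
opening: 0.424
```

```bash
python3 plan.py now 436.1,-382.5,27,178.34
```

```text
now [ 431.9 -383.   119.4  178.2] t 21.42 open 0.424 down 1.0 j1,j6 [-22.  20.]
  travel [0.0924, -0.0006, -0.0042] rot -0.0023 rows 3 -> [ 436.1 -382.5   27.   178.3]
```

Emit:
drive_tool --targets '[{"travel": [0.03,0,-0.004],"rotation": [0,0,0],"grip": -1},{"travel": [0.06,0,-0.004],"rotation": [0,0,0],"grip": -1},{"travel": [0.082,0,-0.004],"rotation": [0,0,0],"grip": -1},{"travel": [0.089,0,-0.004],"rotation": [0,0,0],"grip": -1},{"travel": [0.089,0,-0.004],"rotation": [0,0,0],"grip": -1}]'

```text
time_s: 21.83
ee_pos: [435.5, -382.0, 29.1]
eef_rot: [[-0.003, -0.029, -1.0], [0.001, -1.0, 0.029], [-1.0, -0.001, 0.003]]
wrist_force: [-0.6, -0.4, -1.8]
opening: 0.424
```

Emit:
drive_tool --targets '[{"travel": [0.001,0,0],"rotation": [0,0,0],"grip": -1},{"travel": [0.002,0,0],"rotation": [0,0,0],"grip": -1},{"travel": [0.002,0,0],"rotation": [0,0,0],"grip": -1}]'

```text
time_s: 22.08
ee_pos: [437.1, -383.7, 29.7]
eef_rot: [[0.002, -0.03, -1.0], [-0.001, -1.0, 0.03], [-1.0, 0.001, -0.002]]
wrist_force: [-0.4, -0.6, -1.9]
opening: 0.424
```

Emit:
drive_tool --targets '[{"travel": [0.003,0,0],"rotation": [0,0,0],"grip": -1},{"travel": [0.003,0,0],"rotation": [0,0,0],"grip": -1},{"travel": [0.003,0,0],"rotation": [0,0,0],"grip": 0.24},{"travel": [0.003,0,0],"rotation": [0,0,0],"grip": 0.24},{"travel": [0.003,0,0],"rotation": [0,0,0],"grip": 0.24}]'

```text
time_s: 22.5
ee_pos: [436.4, -383.8, 25.7]
eef_rot: [[0.001, -0.031, -1.0], [-0.0, -1.0, 0.031], [-1.0, 0.0, -0.001]]
wrist_force: [-0.1, -0.0, -0.5]
opening: 0.62
```

Emit:
drive_tool --targets '[{"travel": [0,0,0],"rotation": [0,0,0],"grip": 0.24},{"travel": [-0.03,0,0],"rotation": [0,0,0],"grip": 0.24},{"travel": [-0.065,0,0],"rotation": [0,0,0],"grip": 0.24},{"travel": [-0.1,0,0],"rotation": [0,0,0],"grip": 0.24},{"travel": [-0.135,0,0],"rotation": [0,0,0],"grip": 0.24}]'

```text
time_s: 22.92
ee_pos: [435.7, -383.5, 161.7]
eef_rot: [[-0.001, -0.031, -1.0], [0.0, -1.0, 0.031], [-1.0, -0.0, 0.001]]
wrist_force: [1.4, -0.9, -0.6]
opening: 0.617
```

Emit:
drive_tool --targets '[{"travel": [-0.02,-0.03,0],"rotation": [0,0,0],"grip": 0.24},{"travel": [-0.04,-0.065,0],"rotation": [0,0,0],"grip": 0.24},{"travel": [-0.06,-0.1,0],"rotation": [0,0,0],"grip": 0.24},{"travel": [-0.08,-0.13,0],"rotation": [0,0,0],"grip": 0.24},{"travel": [-0.08,-0.17,0],"rotation": [0,0,0],"grip": 0.24}]'

```text
time_s: 23.33
ee_pos: [443.1, -213.5, 244.4]
eef_rot: [[0.006, -0.031, -0.999], [-0.002, -1.0, 0.031], [-1.0, 0.002, -0.006]]
wrist_force: [2.4, 0.2, 0.6]
opening: 0.621
```

Emit:
drive_tool --targets '[{"travel": [0,-0.04,0],"rotation": [0,0,0],"grip": 0.24},{"travel": [0,-0.08,0],"rotation": [0,0,0],"grip": 0.24},{"travel": [0,-0.12,0],"rotation": [0,0,0],"grip": 0.24},{"travel": [0,-0.15,0],"rotation": [0,0,0],"grip": 0.24},{"travel": [0,-0.18,0],"rotation": [0,0,0],"grip": 0.24}]'

```text
time_s: 23.75
ee_pos: [446.6, -31.9, 240.6]
eef_rot: [[0.001, -0.03, -1.0], [0.0, -1.0, 0.03], [-1.0, -0.0, -0.001]]
wrist_force: [0.8, -0.1, 0.3]
opening: 0.62
```

Emit:
drive_tool --targets '[{"travel": [0,0,0],"rotation": [0,0,0],"grip": 0.24},{"travel": [0,0,0],"rotation": [0,0,0],"grip": 0.24},{"travel": [0,0,0],"rotation": [0,0,0],"grip": 0.24}]'

```text
time_s: 24.0
ee_pos: [446.9, -33.6, 240.3]
eef_rot: [[-0.0, -0.03, -1.0], [-0.0, -1.0, 0.03], [-1.0, 0.0, 0.0]]
wrist_force: [0.4, 0.3, 0.3]
opening: 0.62
```

```bash
python3 - <<'E'
from meas import *
im,d=env.read_camera('top'); save('t2.png',im,1.5)
s,_=env.read_camera('scene'); save('s3.png',s,1.5)
P=cloud('top',d)
for name,c,a in(('yellow',(504.9,406.5),7.6),('blue',(498,-404.3),-1.66)):
    e=np.array([np.cos(np.radians(a)),np.sin(np.radians(a))]);f=np.array([-e[1],e[0]])
    for p,r in handles(im):
        q=np.array(r[0])-c; x,y=q@e,q@f
        if abs(x)<130 and abs(y)<110:
            u=axis(r); m=np.round(p).astype(int)
            z=P[m[1]-1:m[1]+2,m[0]-1:m[0]+2,2]
            print(name,'handle bay',int(x>0),'x',round(x-np.sign(x)*62.5,1),'y',round(y,1),'size',np.round(r[1],0),'ang',round(np.degrees(np.arctan2(u@e,u@f)),1),'z',np.median(z).round(1))
E
```

```text
yellow handle bay 1 x -21.8 y 33.6 size [14. 74.] ang 166.5 z 24.8
yellow handle bay 1 x 26.8 y 36.4 size [71. 13.] ang 14.4 z 23.6
blue handle bay 0 x -10.8 y 29.2 size [77. 14.] ang 0.7 z 23.7
blue handle bay 0 x 13.5 y 30.0 size [75. 13.] ang 0.7 z 25.1
blue handle bay 1 x -10.8 y -31.1 size [77. 14.] ang 0.6 z 25.7
blue handle bay 1 x 12.7 y -33.3 size [73. 15.] ang 0.9 z 24.8
```

View pics/t2.png

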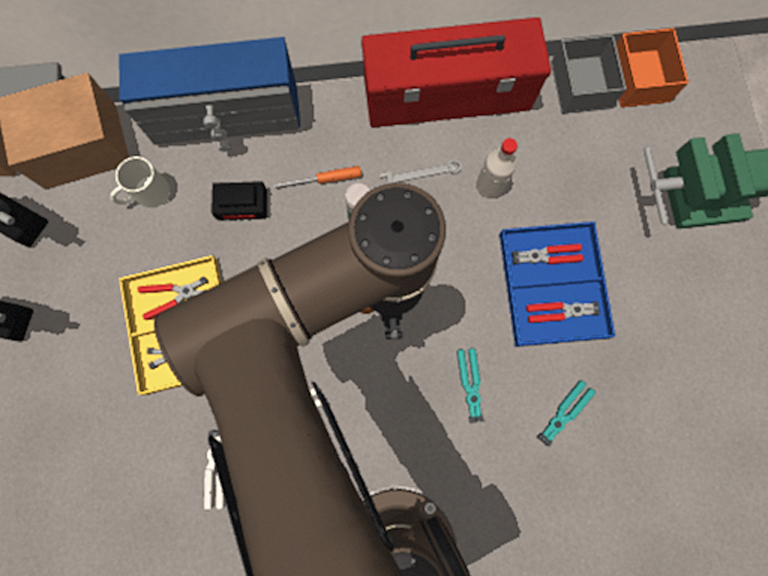

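View pics/s3.png

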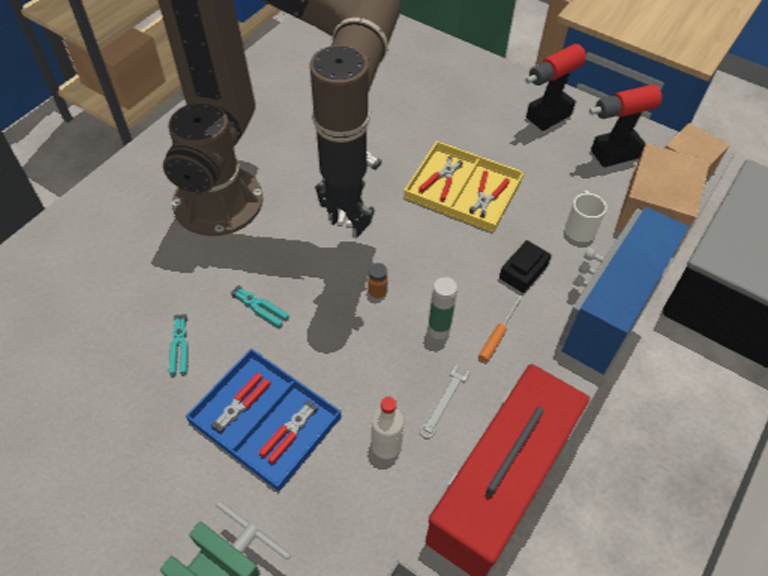

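The top view shows two folded pairs in blue at about (547,254) and (563,312). The scene view shows two splayed pairs in yellow at about (443,178) and (488,192), with the bystanders in place. The arm hides the near yellow pair from above, so I'll check it in the scene camera and hand in.

```bash
python3 - <<'E'
from meas import *
im,d=env.read_camera('scene'); P=cloud('scene',d)
c=np.array((504.9,406.5));a=np.radians(7.6);e=np.array([np.cos(a),np.sin(a)]);f=np.array([-e[1],e[0]])
q=P[...,:2]-c; x,y=q@e,q@f
hsv=cv2.cvtColor(im,cv2.COLOR_RGB2HSV); red=((hsv[...,0]<6)|(hsv[...,0]>174))&(hsv[...,1]>150)
ok=True
for s in(-1,1):
    m=red&(abs(x-s*62.5)<55)&(abs(y)<92)
    zz=P[...,2][m]; hx,hy=(x[m]-s*62.5).mean(),y[m].mean()
    print('bay',s,m.sum(),'handles mean x',hx.round(1),'y',hy.round(1),'z 10/50/90%',np.percentile(zz,[10,50,90]).round(1))
    ok&=m.sum()>20 and abs(hx)<20 and abs(abs(hy)-36)<25 and abs(np.percentile(zz,50)-22)<5
print(ok, env.sense()['time_s'])
if ok: print(env.close_job())
E
```

```text
bay -1 102 handles mean x 4.2 y -36.8 z 10/50/90% [16.  22.2 28.5]
bay 1 84 handles mean x 10.1 y 30.8 z 10/50/90% [18.4 23.  26.9]
True 24.15
the job is handed in; nothing more can be done
None
```

All four pairs of pliers are sorted into the trays, and the job was handed in at 24 s of the 72 s allowed; the hand-in reports no verdict.

- **Squeeze test:** The two left-hand pairs differed. The upper left folded (gripper opening about 0.42) and the lower left did not yield (0.70). On the right, the lower folded (0.42) and the upper did not yield (0.67). That gives two free and two seized, as stated.
- **Blue stock tray:** The two free pairs lie folded, one per bay. The last top view shows their handles parallel within about 0.3° and centred within a few mm of the bays. Their top faces are at 24–26 mm, where a pair flat on the floor should read 23 mm.
- **Yellow repair tray:** The two seized pairs lie splayed, one per bay. Their handles average 4 and 10 mm off the bay centre lines, with heights of 22–23 mm. The near pair was hidden by the arm in the last top view, so it was checked only in the scene camera. Heights there scattered by about 6 mm.
- **Bystanders:** In the last pictures they stand or lie where they began. I judged this by eye, without measuring. The can and jar were partly hidden by the arm in the top view but clear in the scene view.
- **Off from plan:** I took the fingertip reach as the closed value, but the fingers reach further as they shut. On each grasp the fingertips touched the bench and pushed the tool up by 3–7 mm, at under 8 N. All four grasps still held.

The gripper is empty, about 240 mm above the bench, and touching nothing.

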